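# Put the thread cone away and bolt the pen gate

## Task

Stand the tapered thread cone upright on the floor of the wooden pen, beside the spool already there. Then swing the pen's little gate shut, and last push its sliding bolt all the way across until its tip is fully in the keeper on the post. Do not knock over any of the spools, the shoe last or the glue jar.

Things in the scene. Friction and masses are not known exactly. Their poses are not given: they have to be found in the camera images.
- pen: low wooden crate fixed to the bench, open above. Origin: on the bench, middle of its gateway; x axis points into the pen (away from the robot), y to the left along the gateway, z up. Floor top 8 mm above the bench; inside it is clear from x = 10 to 180 mm and y = -105 to +105 mm. Side and back walls are 58 mm high. Square gate posts 25 mm wide, 322 mm high stand at x 0, y -102.5 and +102.5 mm
- lintel (a point): middle of the steel bar, 20 mm diameter, that bridges the two posts along pen y, its axis 310 mm above the bench. It hangs right over the shut gate and its bolt, so a tool must come in under it from the robot's side, leaning back some 20 to 45 degrees
- gate_hinge (a point): point on the gate's vertical hinge axis, pen frame x 0, y +88 mm, 80 mm up
- gate_edge (a point): point in the middle of the gate's thickness, 80 mm up, 170 mm from the hinge axis, 3 mm inside the gate's free end (the end passes the post with 5 mm to spare); axes are the gate's, equal to the pen's when shut
- gate (a joint): gate angle in rad: 0 shut (a firm stop), growing as the free end swings out towards the robot (pen -x). Wooden panel 18 mm thick, 170 mm long, from 24 to 110 mm above the bench, hinged at the left. It stays where it is left; about 1 N at its free end moves it
- bolt (a joint): travel of the barrel bolt in m: 0 fully drawn back, 0.045 fully home (a firm stop). Steel rod of 14 mm diameter, 140 mm long, along the gate's top edge, its axis 129 mm above the bench; it slides away from the hinge (pen -y when shut), needs 2 to 4 N and stays where it is left
- bolt_knob (a point): middle of the bolt's upright round steel knob, 18 mm diameter, reaching from 145 to 185 mm above the bench (this point at 165 mm); 88 mm from the hinge axis when the bolt is drawn back, and moving with the bolt. The bolt's two guide loops on the gate, at 45 and 160 mm from the hinge, are 142 mm high at most
- bolt_tip (a point): centre of the bolt's leading end. Fully home it stands 35 mm past the keeper's mouth
- keeper (a point): centre of the mouth of the keeper, a square steel loop 32 mm long (along y), open at both ends, set into the right post 129 mm above the bench; the bolt enters it towards pen -y
- thread_cone: loose tapered cone of grey thread, 155 mm tall, upright, origin at the centre of its underside. Base diameter 68 mm, tapering to 38 mm at 112 mm height; above that to the top a straight white cap of 38 mm diameter, good to grip. About 0.16 kg
- straight_spool: loose upright straight-sided grey spool, 64 mm base, 56 mm body, 135 mm tall with a narrow 32 mm cap; origin at its underside. Leave it standing. It and the cone may have changed places
- pen_spool: loose upright straight spool standing in the left rear of the pen, 60 mm base, 130 mm tall; origin at its underside. Leave it standing
- shoe_last: loose wooden shoe last, about 200 mm long and 105 mm high, origin under its middle. Leave it
- glue_jar: loose white jar, 76 mm diameter, 110 mm tall, origin at its underside. Leave it
There are look-alikes about, which are no part of the job. What is shaped like the pen_spool but green or yellow is not meant.

How it is judged (in metres and radians):
On the way, in this order (a step that is already met when the one before it is completed fails the run):
1. the cone stands upright on the pen floor, let go, with the gate still open (x of thread_cone in the frame of pen between 0.03 and 0.165 m and y of thread_cone in the frame of pen between -0.09 and 0.09 m and z of thread_cone in the frame of pen below 0.014 m and angle between thread_cone's own z axis and vertical below 0.12 rad and linear speed of thread_cone below 0.03 m/s and contact force between the fingers and thread_cone below 0.1 N and value of joint gate above 0.1 rad), for 0.2 s.
2. the gate is shut with the bolt still drawn back (value of joint gate below 0.04 rad and value of joint bolt below 0.02 m), for 0.1 s.
At the end, for the whole second after the job is handed in: The gate is shut (within 0.04 rad), the bolt is pushed across to within 4 mm of its stop, so that its tip has passed right through the keeper, and the cone stands upright (within 0.12 rad) and still on the pen floor; both spools are upright (value of joint gate below 0.04 rad and value of joint bolt above 0.041 m and x of thread_cone in the frame of pen between 0.03 and 0.165 m and y of thread_cone in the frame of pen between -0.09 and 0.09 m and z of thread_cone in the frame of pen below 0.014 m and angle between each of thread_cone, pen_spool, straight_spool's own z axis and vertical below 0.12 rad and linear speed of thread_cone below 0.03 m/s); the robot touches nothing.
It fails at once if a spool, the shoe last or the glue jar is knocked over (angle between any of pen_spool, straight_spool, shoe_last, glue_jar's own z axis and vertical above 0.6 rad).
It also fails if it takes over 64 s, if anything falls off the work surface, if the arm or the gripper's body presses on something with over 40 N, if the wrist force passes 120 N, or if a joint passes its speed limit or range.

## Robot

A 6-joint arm with a two-finger parallel gripper is mounted at the origin on the work surface. World frame = base frame: x ahead of the robot, y to its left, z up, the work surface at z = 0. Lengths are in mm, angles in degrees, forces in N, time in s.
With the tool pointing down it reaches from about 275 to 725 mm from the base axis. Payload 5.6 kg.
Tool frame: the origin (TCP) lies at the very end of the fingers, on their centre line; the grasp point (between the pads) lies manip.pinch_z behind it (manip.pinch_z is the distance from the TCP to the grasp point, in mm); x points along the fingers, y is the direction in which the jaws open and shut, and the axes are right-handed (so a half turn about x gives the same grasp; the last joint's range is limited). The gripper opens to 85 mm and grips with 20 to 120 N. Pads are 22 mm wide; open, the fingers measure 114 mm over their backs; the gripper's body (76 mm by 85 mm) begins 54 mm behind the grasp point. The pads swing forward as they close: fully open they stand 13 mm farther back than shut.
Start: joints at [81.91, 14.616, 6.199, 0, -81.583, -16.306], TCP at [227.15, 500.895, 231.283] pointing down, gripper open.
Joint ranges: [-168.99, 168.99], [-69.2, 112.95], [-62.41, 85.93], [-164.36, 98.24], [-168.68, -3.75], [-174.98, 174.98]. Speed limits (degrees/s): [147.25, 147.25, 180, 180, 180, 180].

## Interface

Orientations are given as a 3x3 rotation matrix whose columns are the frame's x, y, z axes.
In Python, from cell import manip, cams gives the robot as it stands. The module is installed in compiled form; this text tells all that it offers.
- The arm moves only by the shell command python3 -m handwheel 'ROWS' [FORCE]. ROWS is JSON, a list of rows, each a list of 7 numbers: the gripper's target within -1 to 1 (shut at 1, half-way at 0, fully open at -1), then the shift along the tool's x, y, z in cm, then the turn, a rotation vector about the tool's x, y, z in degrees. In form: [[grip, tx, ty, tz, wx, wy, wz], ...]. A call has 1 to 8 rows; each row shifts and turns the commanded pose from where the row before left it, along the tool's axes as they then stand; what a row does not reach is not made up. A row lasts 1/10 s, in which the tool goes at most 50 mm and 8.59 degrees, less where a joint would pass 70% of its speed; a pose out of reach is approached as far as the arm can. A call is refused whole if a number of a shift passes 5 or a number of a turn 8.59, either way. A call with a gripper value outside its range is refused whole. The fingers move at their own pace and stop on an object; FORCE is the grip in N (left out, the last holds). Time passes only in rows, so rows that do not move let the fingers close. It gives the time, the measured TCP pose, the force and the opening at its end, in the units of the state.
- manip.sense(): the state, without advancing time (a new reading comes with each control period).
- cams.camera(name): name is "scene" or "top"; returns a dict with "color" (480x640x3 uint8, blue, green, red), "depth" (480x640 float32, mm along the optical axis (not along the pixel's ray), 0 where there is no reading), "mtx" (3x3 intrinsics, pixels), "rvec" (rotation vector, rad) and "tvec" (3), from world to camera coordinates, as OpenCV has them. Camera axes: x right, y down, z forward; pixel columns grow to the right and rows downward; lengths in mm; the calibration is good to about 2 mm. A picture is of the moment at which its call begins.
- manip.job_done(): hands the job in, once; it reports no verdict.
The state is a dict: "clock": time; "joint_positions": joint angles; "joint_velocities": joint speeds; "tau": joint torques, N m; "tool_pos": TCP position; "tool_rot": TCP orientation; "contact_force": force on the tool from outside, world axes, zero at the start; "torque": the same for the moment, N m; "gripper_width": finger opening in mm.
Only numpy, scipy, OpenCV 4.12 (cv2) and the standard library are available. Lean on these libraries where they do the work, as an engineer would, in place of code of your own. Each camera call takes 0.05 s, during which the arm holds its last target.

## Working session

There is one attempt and no reset: what is moved stays moved. The work goes in short steps, Python scripts to look and compute and a shell command to move; the robot and the scene stay as the last step left them, time stands still between calls to the robot, and variables do not carry over. Pictures are saved under pics/ and viewed, and the job is handed in when it is done.

```bash
mkdir -p pics; ls; cat > h.py <<'E'
import numpy as np,cv2
from cell import manip,cams
def shot(n,tag):
    c=cams.camera(n); cv2.imwrite(f'pics/{tag}.png',c['color']); np.savez(f'pics/{tag}.npz',**c); return c
def load(tag): return dict(np.load(f'pics/{tag}.npz'))
def pt(c,u,v,d=None):
    if d is None:
        w=c['depth'][int(v)-1:int(v)+2,int(u)-1:int(u)+2]; d=np.median(w[w>0]) if (w>0).any() else np.nan
    R=cv2.Rodrigues(c['rvec'])[0]; p=np.linalg.inv(c['mtx'])@[u,v,1]*d
    return R.T@(p-np.ravel(c['tvec']))
def cloud(c):
    R=cv2.Rodrigues(c['rvec'])[0]; v,u=np.mgrid[0:480,0:640]
    p=np.stack([u,v,np.ones_like(u)],-1)@np.linalg.inv(c['mtx']).T*c['depth'][...,None]
    w=(p-np.ravel(c['tvec']))@R; w[c['depth']<=0]=np.nan; return w
def onz(c,u,v,z):
    R=cv2.Rodrigues(c['rvec'])[0]; o=-R.T@np.ravel(c['tvec']); d=R.T@np.linalg.inv(c['mtx'])@[u,v,1]
    return o+d*(z-o[2])/d[2]
def proj(c,p): return cv2.projectPoints(np.array(p,float).reshape(-1,3),c['rvec'],c['tvec'],c['mtx'],None)[0].reshape(-1,2)
E
python3 - <<'E'
from h import *
np.set_printoptions(precision=2,suppress=True)
shot('scene','s0');shot('top','t0');s=manip.sense()
print(s['clock'],manip.pinch_z,s['tool_pos'],s['tool_rot'],s['gripper_width'],s['contact_force'])
E
```

```text
pics
0.1 18.700000000000003 [226.93 500.51 230.49] [[-0.   -0.41 -0.91]
 [-0.   -0.91  0.41]
 [-1.    0.   -0.  ]] 85.36884771705336 [-0.48  0.55 -0.22]
```

```bash
ls pics
```

```text
s0.npz
s0.png
t0.npz
t0.png
```

View pics/s0.png

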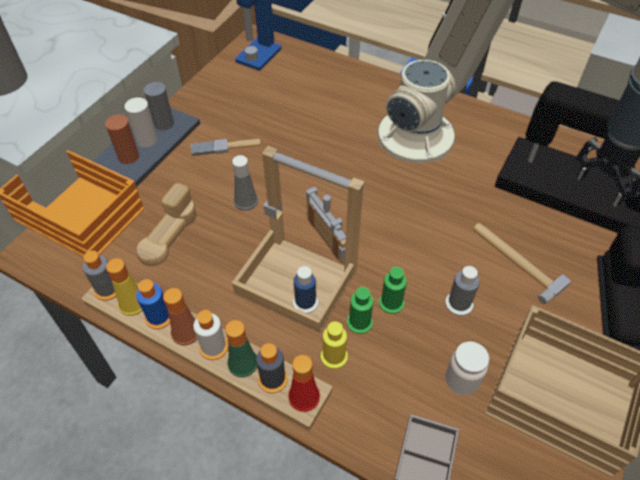

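View pics/t0.png

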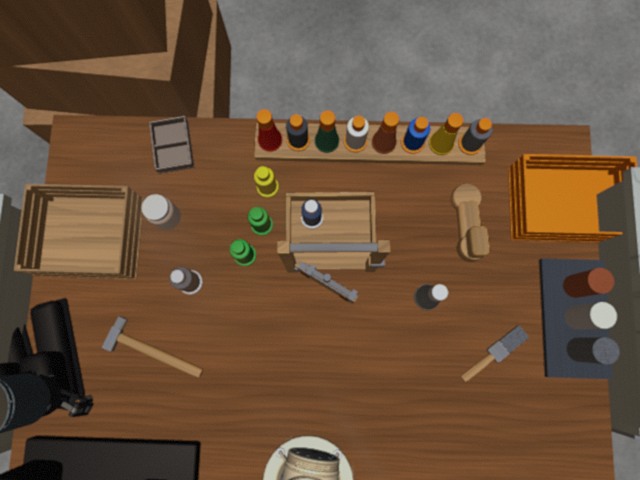

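```bash
python3 - <<'E'
from h import *
np.set_printoptions(precision=1,suppress=True)
s=load('s0');t=load('t0')
print(proj(t,[[0,0,0],[227,501,231]]),proj(s,[[227,501,231]]))
def crop(c,u,v,w,h,f): return cv2.resize(c['color'][v:v+h,u:u+w],None,fx=f,fy=f,interpolation=cv2.INTER_CUBIC)
a=crop(t,380,260,100,75,4);b=crop(s,200,140,100,75,4);d=crop(t,150,250,100,75,4);e=crop(s,420,250,100,75,4)
cv2.imwrite('pics/c1.png',np.vstack([np.hstack([a,b]),np.hstack([d,e])]))
cv2.imwrite('pics/c2.png',crop(t,265,185,140,120,5))
cv2.imwrite('pics/c3.png',crop(s,225,140,150,190,3))
E
```

```text
[[308.7 481.4]
 [ 74.2 388.9]] [[596.4 194.3]]
```

View pics/c1.png

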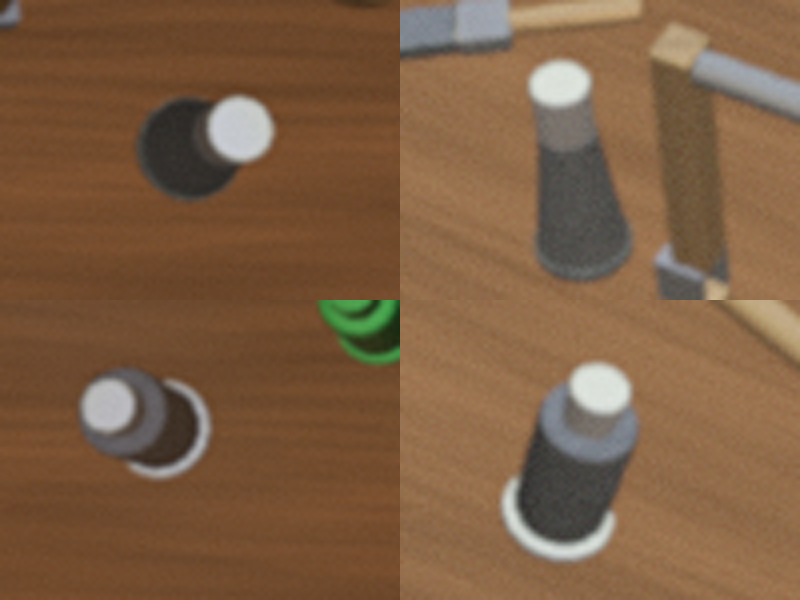

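View pics/c2.png

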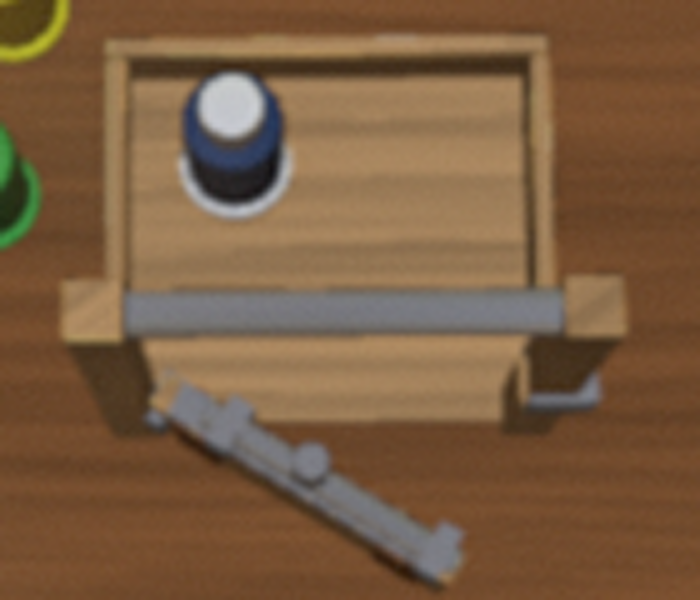

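View pics/c3.png

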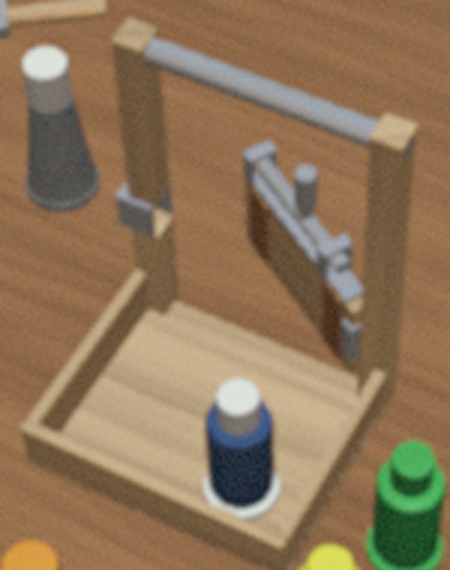

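The cone is the taper with no white flange and a wide cap: scene (244,182), top (430,296). The straight spool with a white flange and narrow cap is at scene (464,290), top (185,280). The pen spool is the blue one in the pen. The green and yellow ones and the bottles on the rack are look-alikes. Next I measure positions.

```bash
python3 - <<'E'
from h import *
np.set_printoptions(precision=1,suppress=True)
s=load('s0');t=load('t0')
for n,c in (('s',s),('t',t)):
    w=cloud(c)
    def reg(nm,u0,v0,u1,v1,zlo,zhi):
        q=w[v0:v1,u0:u1].reshape(-1,3); q=q[(q[:,2]>zlo)&(q[:,2]<zhi)]
        print(n,nm,len(q),np.median(q,0), (q.min(0)+q.max(0))/2 if len(q) else '',q[:,2].max() if len(q) else '')
    if n=='t':
        reg('cone cap',420,275,455,315,148,165)
        reg('cone low',405,275,455,315,3,30)
        reg('postL',270,235,295,265,314,330); reg('postR',375,235,395,265,314,330)
        reg('lintel',292,240,376,255,300,330)
        reg('spool cap',295,195,325,220,125,150)
        reg('knob',320,265,335,285,175,195)
        reg('gate top',296,258,362,302,100,150)
        reg('str spool',165,260,200,290,125,145)
        reg('keeper',365,255,390,272,110,150)
    else:
        reg('cone cap',225,150,260,175,148,165)
        reg('postL',345,175,367,190,314,330); reg('postR',260,145,282,160,314,330)
        reg('spool cap',290,262,320,285,125,150)
        reg('knob',315,190,335,215,175,195)
        reg('keeper',262,200,285,220,110,150)
# onz reading
print(onz(t,440.1,292.1,155),onz(t,427.5,297,0), onz(s,240,160.5,155))
print('posts',onz(t,265+92/5,185+311/5,322),onz(t,265+596/5,185+306/5,322))
print('posts s',onz(s,225+393/3,140+130/3,322),onz(s,225+136/3,140+35/3,322))
print('knob',onz(t,265+311/5,185+458/5,185),onz(s,225+305/3,140+172/3,185))
print('spool',onz(t,265+232/5,185+105/5,138),onz(s,225+237/3,140+397/3,138))
E
```

```text
s cone cap 144 [ 467.  -293.5  153.9] [ 465.7 -295.1  154.5] 160.83616548329465
s postL 171 [533.4  56.1 320. ] [532.8  51.3 320.2] 326.08634941277063
s postR 170 [ 540.5 -141.6  319.9] [ 538.6 -136.8  320.3] 326.40572261521385
s spool cap 176 [668.5  11.1 136.4] [667.3  10.2 134.3] 143.58453973826045
s knob 48 [489.1 -32.5 182.3] [488.6 -33.6 181.5] 187.81882169230911
s keeper 202 [ 551.9 -144.4  130.2] [ 539.9 -150.7  129.9] 149.64497545646063
t cone cap 211 [ 461.6 -292.8  155. ] [ 462.1 -293.4  155.4] 161.78113570051988
t cone low 370 [ 456.1 -281.6    5.5] [ 468.1 -301.7   16.2] 29.413383855155946
t postL 208 [529.2  56.2 321.3] [529.3  55.3 320.9] 327.1141001623548
t postR 182 [ 536.  -142.3  321.6] [ 536.6 -142.2  320.3] 326.44681324308414
t lintel 783 [532.3 -46.4 318.5] [533.8 -43.3 317.4] 326.91917974500393
t spool cap 139 [662.8  12.2 138.2] [663.6  12.6 134.4] 143.5798105090041
t knob 49 [485.6 -30.2 184.8] [486.6 -31.2 183. ] 189.95773266591283
t gate top 575 [481.8 -30.8 133.5] [486.3 -31.2 124.8] 149.48732131949478
t str spool 147 [484.5 325.7 135.8] [484.9 326.3 134. ] 141.97162480085657
t keeper 61 [ 523.6 -144.3  132. ] [ 534.7 -147.8  130. ] 149.7642545982509
[ 460.6 -295.4  155. ] [ 461.2 -296.9    0. ] [ 463.8 -293.7  155. ]
posts [528.6  59.1 322. ] [ 535.8 -146.4  322. ]
posts s [532.5  59.7 322. ] [ 540.  -142.3  322. ]
knob [486.5 -32.8 185. ] [488.6 -31.9 185. ]
spool [663.4   9.2 138. ] [667.7  10.9 138. ]
```

```bash
cat > st.py <<'E'
from h import *
import json
np.set_printoptions(precision=2,suppress=True)
s=manip.sense(); json.dump({k:np.asarray(v).tolist() for k,v in s.items()},open('log.jsonl','a')); open('log.jsonl','a').write('\n')
print(round(s['clock'],2),s['joint_positions'],s['tool_pos'],'F',s['contact_force'],s['gripper_width']);print(s['tool_rot'])
E
python3 st.py
python3 -m handwheel '[[-1,-4.5,0,0,0,0,0],[-1,-4.5,0,0,0,0,0],[-1,0,3.6,-2.5,0,0,0],[-1,0,3.6,-2.5,0,0,0],[-1,0,3.6,-2.5,0,0,0],[-1,0,3.6,-2.5,0,0,0],[-1,0,3.6,-2.5,0,0,0]]'; python3 st.py
python3 -m handwheel '[[-1,0,3.6,-2.5,0,0,0],[-1,0,3.6,-2.5,0,0,0],[-1,0,3.6,-2.5,0,0,0],[-1,0,3.6,-2.5,0,0,0],[-1,0,3.6,-2.5,0,0,0],[-1,0,3.6,-2.5,0,0,0],[-1,0,3.6,-2.5,0,0,0],[-1,0,0,0,0,0,0]]'; python3 st.py
```

```text
0.1 [ 81.91  14.65   6.14  -0.02 -81.58 -16.3 ] [226.93 500.51 230.49] F [-0.48  0.55 -0.22] 85.36884771705336
[[-0.   -0.41 -0.91]
 [-0.   -0.91  0.41]
 [-1.    0.   -0.  ]]
clock: 0.8
tool_pos: [266.5, 283.4, 320.9]
tool_rot: [[-0.0, -0.413, -0.911], [-0.0, -0.911, 0.413], [-1.0, 0.001, 0.0]]
contact_force: [0.7, -0.6, 0.4]
gripper_width: 85.5
0.8 [ 70.14  -4.76  -2.48  -0.01 -92.31  -4.51] [266.48 283.39 320.93] F [ 0.74 -0.59  0.41] 85.47538839052187
[[-0.   -0.41 -0.91]
 [-0.   -0.91  0.41]
 [-1.    0.    0.  ]]
clock: 1.6
tool_pos: [321.6, -21.2, 321.2]
tool_rot: [[-0.001, -0.422, -0.907], [-0.001, -0.907, 0.422], [-1.0, 0.001, -0.0]]
contact_force: [-0.3, 1.4, -0.3]
gripper_width: 85.5
1.6 [ 24.92 -12.96  -9.03   0.05 -93.99  40.14] [321.6  -21.18 321.15] F [-0.32  1.38 -0.33] 85.5318923428606
[[-0.   -0.42 -0.91]
 [-0.   -0.91  0.42]
 [-1.    0.   -0.  ]]
```

```bash
python3 - <<'E'
import numpy as np,json
L=[json.loads(l) for l in open('log.jsonl') if l.strip()]
A=[];b=[]
for s in L:
    j=np.radians(s['joint_positions']);x,y,z=s['tool_pos'];j2=j[1];p=j[1]-j[2]
    c,sn=np.cos(j[0]),np.sin(j[0]); r=c*x+sn*y; print('lat',-sn*x+c*y,'r',r)
    A.append([1,np.sin(j2),np.cos(p),np.sin(p),0]);b.append(r)
    A.append([0,np.cos(j2),-np.sin(p),np.cos(p),1]);b.append(z)
print(np.linalg.svd(np.array(A))[1]);print(np.linalg.lstsq(np.array(A),np.array(b),rcond=None))
E
python3 - <<'E'
import sys; sys.path.insert(0,'.')
import os; os.chdir('.')
from h import *
shot('scene','s1');shot('top','t1')
E
```

```text
lat -154.254360035824 r 527.4620923904915
lat -154.33949185901133 r 357.07663561518564
lat -154.73511536031046 r 282.7211233249503
[2.98972178 2.44665207 0.24701057 0.11787123 0.02344026]
(array([  -1.04674326,  522.94889973,  401.58104178,   -6.13767313,
       -209.96515244]), array([0.01854655]), np.int32(5), array([2.98972178, 2.44665207, 0.24701057, 0.11787123, 0.02344026]))
```

View pics/s1.png

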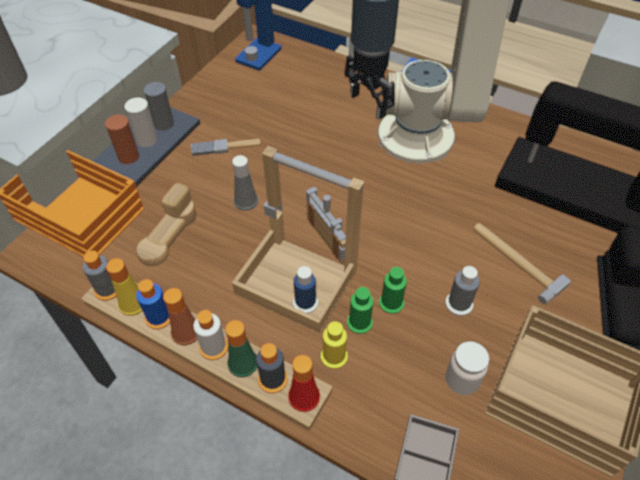

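View pics/t1.png

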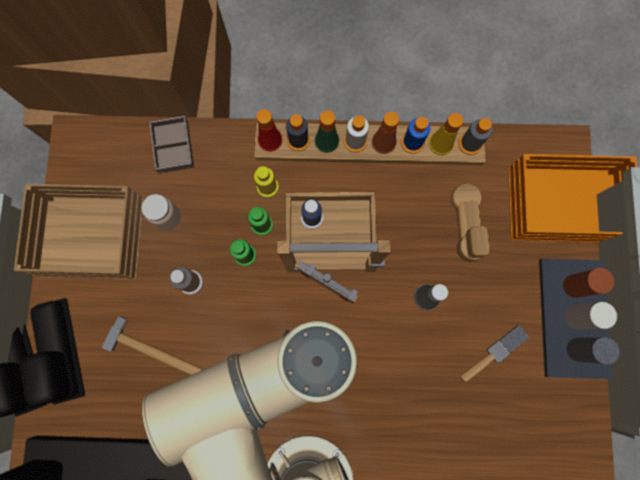

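```bash
python3 - <<'E'
from h import *
np.set_printoptions(precision=0,suppress=True)
c=load('t1');w=cloud(c)
for u,v in [(317,360),(340,360),(295,360),(317,330),(317,390),(280,375),(250,390),(220,400),(200,410),(180,425),(160,430),(200,380),(230,430),(210,460),(240,470)]: print(u,v,w[v,u])
c=load('s1');w=cloud(c)
print('scene')
for u,v in [(375,20),(375,50),(355,30),(392,30),(357,75),(385,95),(480,10),(480,60),(470,100),(458,110),(490,90)]: print(u,v,w[v,u])
E
```

```text
317 360 [323. -19. 747.]
340 360 [323. -46. 746.]
295 360 [322.   7. 748.]
317 330 [357. -18. 745.]
317 390 [288. -20. 745.]
280 375 [304.  25. 742.]
250 390 [285.  61. 729.]
220 400 [272.  96. 731.]
200 410 [260. 119. 731.]
180 425 [242. 142. 731.]
160 430 [236. 165. 730.]
200 380 [293. 125. 714.]
230 430 [236.  84. 717.]
210 460 [202. 106. 720.]
240 470 [192.  69. 720.]
scene
375 20 [364.  -1. 581.]
375 50 [358.   2. 513.]
355 30 [363. -41. 546.]
392 30 [330.  22. 547.]
357 75 [332. -46. 418.]
385 95 [362.  35. 417.]
480 10 [-42.  95. 412.]
480 60 [-26. 127. 290.]
470 100 [  3. 133. 185.]
458 110 [ 15. 111. 151.]
490 90 [-21. 173. 217.]
```

```bash

python3 -m handwheel '[[-1,0,2.7,-3.5,0,0,0],[-1,0,2.7,-3.5,0,0,0],[-1,0,2.7,-3.5,0,0,0],[-1,0,2.7,-3.5,0,0,0],[-1,0,2.7,-3.5,0,0,0],[-1,0,2.7,-3.5,0,0,0],[-1,0,2.6,-3.4,0,0,0],[-1,0,0,0,0,0,0]]' >/dev/null; python3 st.py
python3 -m handwheel '[[-1,5,0,0,0,0,0],[-1,5,0,0,0,0,0],[-1,3,0,0,0,0,0],[-1,0,0,0,0,0,0]]' >/dev/null; python3 st.py; python3 -c "
from h import *
s=manip.sense();R=np.array(s['tool_rot']);print('need tool',R.T@(np.array([463,-294.5,119])-s['tool_pos']))
c=shot('scene','s2');cv2.imwrite('pics/c4.png',cv2.resize(c['color'][90:240,150:310],None,fx=4,fy=4))
c=shot('top','t2')"
```

```text
2.5 [-15.43  14.61  18.56  -0.01 -94.29  81.03] [ 468.88 -289.54  317.54] F [ 0.45  0.22 -0.98] 85.71791515760445
[[-0.01 -0.41 -0.91]
 [ 0.   -0.91  0.41]
 [-1.    0.    0.01]]
2.9 [-15.15  15.46   0.84  -0.11 -75.95  80.93] [ 464.65 -285.05  186.51] F [ 0.12 -0.18 -0.21] 85.33984011135031
[[-0.01 -0.41 -0.91]
 [ 0.   -0.91  0.41]
 [-1.   -0.    0.01]]
need tool [67.4822077   9.31532906 -3.05257014]
```

View pics/c4.png

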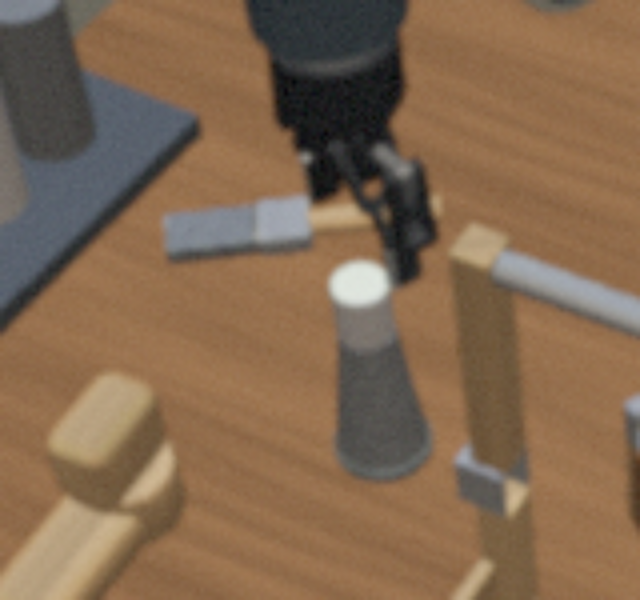

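Gripper hovers above the cone cap with the fingers straddling it. I'll correct by 9 mm and descend.

```bash

python3 -m handwheel '[[-1,0,0.9,-0.3,0,0,0],[-1,0,0,0,0,0,0]]' >/dev/null; python3 st.py
python3 -m handwheel '[[-1,2.3,0,0,0,0,0],[-1,2.2,0,0,0,0,0],[-1,2.2,0,0,0,0,0],[-1,0,0,0,0,0,0]]' >/dev/null; python3 st.py
python3 -m handwheel '[[1,0,0,0,0,0,0],[1,0,0,0,0,0,0],[1,0,0,0,0,0,0],[1,0,0,0,0,0,0],[1,0,0,0,0,0,0],[1,0,0,0,0,0,0],[1,0,0,0,0,0,0],[1,0,0,0,0,0,0]]' 40 ; python3 st.py
```

```text
3.2 [-16.43  15.71   2.17   0.04 -76.21  82.03] [ 466.72 -298.88  193.56] F [-0.36 -0.72 -0.58] 85.20703445200745
[[ 0.   -0.41 -0.91]
 [-0.   -0.91  0.41]
 [-1.    0.   -0.  ]]
3.6 [-16.42  18.19  -5.04  -0.06 -66.99  81.99] [ 464.26 -297.37  122.47] F [-0.42 -0.38  0.17] 85.41389383703749
[[-0.   -0.41 -0.91]
 [ 0.   -0.91  0.41]
 [-1.   -0.    0.  ]]
clock: 4.4
tool_pos: [466.5, -298.3, 125.8]
tool_rot: [[0.003, -0.413, -0.911], [-0.001, -0.911, 0.413], [-1.0, 0.0, -0.003]]
contact_force: [-0.4, 1.8, 5.7]
gripper_width: 36.9
4.4 [-16.38  18.03  -4.81   0.04 -67.    81.99] [ 466.46 -298.27  125.79] F [-0.4   1.81  5.71] 36.89030728741083
[[ 0.   -0.41 -0.91]
 [-0.   -0.91  0.41]
 [-1.    0.   -0.  ]]
```

```bash

python3 -m handwheel '[[1,-2.5,0,0,0,0,0],[1,-2.5,0,0,0,0,0],[1,-2.5,0,0,0,0,0],[1,-2.5,0,0,0,0,0],[1,0,0,0,0,0,0]]' >/dev/null; python3 st.py
python3 -m handwheel '[[1,0,-2.5,-2.5,0,0,0],[1,0,-2.5,-2.5,0,0,0],[1,0,-2.5,-2.4,0,0,0],[1,0,-2.5,-2.4,0,0,0],[1,0,-2.5,-2.4,0,0,0],[1,0,0,0,0,0,0],[1,0,0,0,0,0,0]]' >/dev/null; python3 st.py;  python3 -c "
from h import *
c=shot('scene','s3')
c=shot('top','t3')"
```

```text
4.9 [-16.39  14.89   6.05   0.07 -80.8   82.  ] [ 466.83 -298.77  227.91] F [ 0.88 -0.79 -1.81] 36.80997609928522
[[ 0.01 -0.41 -0.91]
 [-0.   -0.91  0.41]
 [-1.    0.   -0.01]]
5.6 [ -7.1   29.1   26.4   -0.03 -87.49  72.76] [ 628.28 -233.7   222.08] F [-0.98 -0.25 -1.47] 36.81800693388404
[[-0.   -0.41 -0.91]
 [ 0.   -0.91  0.41]
 [-1.    0.    0.  ]]
```

View pics/s3.png

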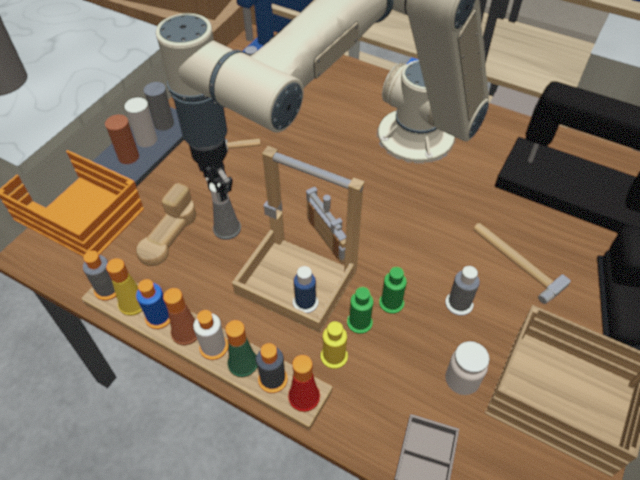

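The cone hangs upright from the gripper at scene (225,215), to the right of the pen and past the post. I'll carry it over the side wall.

```bash

python3 -m handwheel '[[1,0,-3.4,1.5,0,0,0],[1,0,-3.4,1.5,0,0,0],[1,0,-3.4,1.4,0,0,0],[1,0,-3.3,1.4,0,0,0],[1,0,0,0,0,0,0],[1,0,0,0,0,0,0]]' >/dev/null; python3 st.py
python3 -m handwheel '[[1,2,0,0,0,0,0],[1,2,0,0,0,0,0],[1,2,0,0,0,0,0],[1,1.5,0,0,0,0,0],[1,0,0,0,0,0,0],[1,0,0,0,0,0,0]]' >/dev/null; python3 st.py;  python3 -c "
from h import *
c=shot('scene','s4');cv2.imwrite('pics/c5.png',cv2.resize(c['color'][130:330,210:400],None,fx=3,fy=3))
c=shot('top','t4')"
```

```text
6.3 [  6.15  24.76  19.88   0.01 -85.09  59.51] [630.61 -87.44 224.93] F [ 0.03 -0.26 -1.76] 36.663492969976076
[[ 0.   -0.41 -0.91]
 [-0.   -0.91  0.41]
 [-1.   -0.   -0.  ]]
6.9 [  6.03  26.31  11.42   0.04 -75.09  59.49] [631.11 -88.91 149.97] F [-0.63 -0.24 -0.72] 36.6480397215432
[[ 0.   -0.41 -0.91]
 [-0.   -0.91  0.41]
 [-1.    0.   -0.  ]]
```

View pics/c5.png

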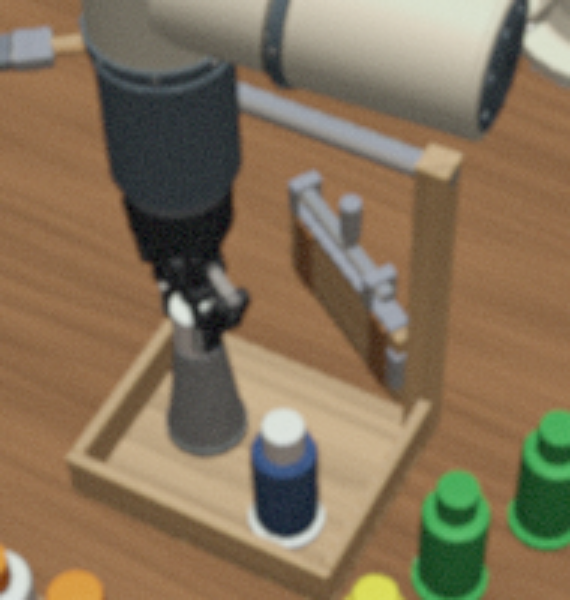

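The cone is inside the pen, upright, right of the blue spool. Now the last lowering, watching the force.

```bash

python3 -m handwheel '[[1,1.3,0,0,0,0,0],[1,0,0,0,0,0,0],[1,0,0,0,0,0,0]]' ; 
python3 -m handwheel '[[1,0.3,0,0,0,0,0],[1,0,0,0,0,0,0]]'
```

```text
clock: 7.3
tool_pos: [630.8, -87.5, 135.7]
tool_rot: [[-0.001, -0.413, -0.911], [-0.0, -0.911, 0.413], [-1.0, 0.001, 0.001]]
contact_force: [0.3, 0.0, -2.2]
gripper_width: 37.0
clock: 7.5
tool_pos: [631.7, -87.5, 133.9]
tool_rot: [[0.001, -0.413, -0.911], [-0.0, -0.911, 0.413], [-1.0, -0.0, -0.001]]
contact_force: [-0.1, 1.0, -0.4]
gripper_width: 37.1
```

```bash

python3 -m handwheel '[[1,0.2,0,0,0,0,0],[1,0,0,0,0,0,0]]'|sed -n '2p;4p'; 
python3 -m handwheel '[[1,0.1,0,0,0,0,0],[1,0,0,0,0,0,0]]'|sed -n '2p;4p'
```

```text
tool_pos: [632.1, -87.7, 133.9]
contact_force: [-1.7, 1.2, 9.2]
tool_pos: [632.4, -87.8, 133.9]
contact_force: [-2.6, 1.1, 11.9]
```

Contact made at 12 N, so the cone is on the floor. I'll release with a partial opening to stay away from the spool.

```bash

python3 -m handwheel '[[-0.5,0,0,0,0,0,0],[-0.5,0,0,0,0,0,0],[-0.5,0,0,0,0,0,0],[-0.5,0,0,0,0,0,0]]'
python3 -m handwheel '[[-0.5,-2.5,0,0,0,0,0],[-0.5,-3,0,0,0,0,0],[-0.5,-4,0,0,0,0,0],[-0.5,-5,0,0,0,0,0],[-0.5,-5,0,0,0,0,0],[-0.5,0,0,0,0,0,0]]'; python3 -c "
from h import *
c=shot('scene','s5');cv2.imwrite('pics/c6.png',cv2.resize(c['color'][130:330,210:400],None,fx=3,fy=3))
c=shot('top','t5')"
```

```text
clock: 8.3
tool_pos: [631.1, -87.6, 129.9]
tool_rot: [[-0.001, -0.413, -0.911], [-0.0, -0.911, 0.413], [-1.0, 0.0, 0.001]]
contact_force: [0.2, -0.4, 0.2]
gripper_width: 64.1
clock: 8.9
tool_pos: [633.2, -88.7, 334.0]
tool_rot: [[0.015, -0.414, -0.91], [-0.002, -0.91, 0.414], [-1.0, -0.004, -0.014]]
contact_force: [0.5, -0.8, 0.3]
gripper_width: 64.3
```

View pics/c6.png

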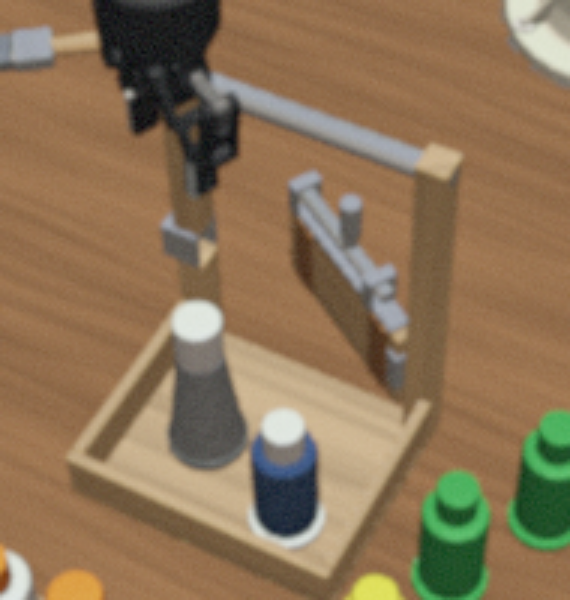

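The cone stands upright on the pen floor, released, and the gate is still open. Next I back out over the lintel and re-orient the tool for the gate.

```bash

python3 -m handwheel '[[1,-4.5,0,0,0,0,0],[1,-3,0,0,0,0,0],[1,0,1.7,4.2,0,0,0],[1,0,1.7,4.2,0,0,0],[1,0,1.7,4.2,0,0,0],[1,0,1.7,4.2,0,0,0],[1,0,1.7,4.2,0,0,0],[1,0,0,0,0,0,0]]'|sed -n 2,5p; 
python3 -m handwheel '[[1,0,0,0,-8.5,0,0],[1,0,0,0,-8.5,0,0],[1,0,0,0,-8.5,0,0],[1,0,0,0,-1,0,0],[1,0,0,0,0,0,0]]' ; python3 st.py; python3 - <<'E'
from h import *
c=load('t5');s=load('s5');w=cloud(c)
q=w[275:315,400:460].reshape(-1,3);print('old cone spot zmax',np.nanmax(q[:,2]))
q=w[185:240,325:375].reshape(-1,3);q=q[(q[:,2]>150)&(q[:,2]<172)];print('cone cap',np.median(q,0),len(q))
w=cloud(s);q=w[225:250,265:290].reshape(-1,3);q=q[(q[:,2]>150)&(q[:,2]<172)];print('cone cap',np.median(q,0),len(q))
E
```

```text
tool_pos: [400.1, -78.8, 401.3]
tool_rot: [[0.002, -0.413, -0.911], [0.0, -0.911, 0.413], [-1.0, -0.001, -0.002]]
contact_force: [0.1, 1.0, 0.7]
gripper_width: 0.3
clock: 10.3
tool_pos: [404.8, -78.1, 399.3]
tool_rot: [[-0.002, 0.034, -0.999], [-0.0, -0.999, -0.034], [-1.0, 0.0, 0.002]]
contact_force: [-0.0, -0.3, 0.3]
gripper_width: -0.3
10.3 [  11.06   -0.77   12.59   -0.01 -103.48   80.87] [404.75 -78.15 399.34] F [-0.05 -0.29  0.31] -0.30983870204426717
[[-0.    0.03 -1.  ]
 [-0.   -1.   -0.03]
 [-1.    0.    0.  ]]
old cone spot zmax 9.661308936931276
cone cap [626.58436792 -83.68226305 162.68719662] 199
cone cap [633.31377114 -83.86554853 161.23349474] 218
```

```bash

python3 -m handwheel '[[1,0,0,0,0,8,0],[1,0,0,0,0,8,0],[1,0,0,0,0,8,0],[1,0,0,0,0,8,0],[1,0,0,0,0,0,0]]'|sed -n 2,4p; 
python3 -m handwheel '[[1,3.8,0,2.4,0,0,0],[1,3.8,0,2.4,0,0,0],[1,3.8,0,2.4,0,0,0],[1,3.8,0,2.4,0,0,0],[1,3.8,0,2.4,0,0,0],[1,0,0,0,0,0,0]]'|sed -n 2,4p; python3 st.py
```

```text
tool_pos: [399.9, -79.1, 395.9]
tool_rot: [[0.529, 0.035, -0.848], [0.02, -0.999, -0.029], [-0.848, -0.002, -0.529]]
contact_force: [-0.9, 0.4, -0.0]
tool_pos: [397.1, -80.4, 165.4]
tool_rot: [[0.514, 0.032, -0.857], [0.015, -0.999, -0.028], [-0.858, 0.002, -0.514]]
contact_force: [-0.7, -0.1, -1.6]
11.4 [ 18.52 -22.58 -50.91  15.92 -32.86  62.16] [397.15 -80.36 165.43] F [-0.69 -0.14 -1.55] -0.27559543441524786
[[ 0.51  0.03 -0.86]
 [ 0.02 -1.   -0.03]
 [-0.86  0.   -0.51]]
```

```bash

python3 -m handwheel '[[1,3.3,0,0.8,0,0,0],[1,3.3,0,0.8,0,0,0],[1,0,0,0,0,0,0]]'>/dev/null; python3 st.py;  python3 -c "
from h import *
c=shot('scene','s6');cv2.imwrite('pics/c7.png',cv2.resize(c['color'][90:330,200:440],None,fx=2.5,fy=2.5))
c=shot('top','t6')"
```

```text
11.7 [ 14.23 -13.61 -58.63  25.33 -15.29  55.01] [425.68 -78.18 109.45] F [-1.38 -0.85  0.01] 0.07892375738590064
[[ 0.53  0.03 -0.85]
 [ 0.02 -1.   -0.03]
 [-0.85  0.   -0.53]]
```

View pics/c7.png

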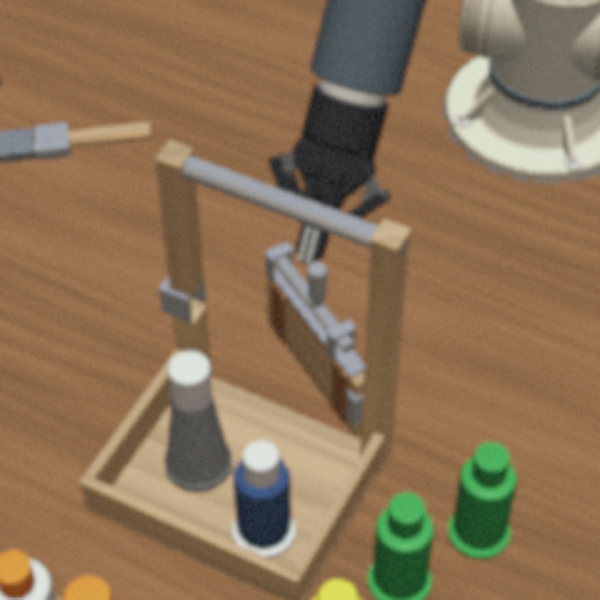

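```bash

python3 -m handwheel '[[1,0,0,0,0,-8,0],[1,1.6,0,0.7,0,0,0],[1,0,0,0,0,0,0]]'>/dev/null; python3 st.py
```

```text
12.1 [ 14.62  -8.88 -50.68  14.22 -23.93  65.43] [429.65 -79.9   97.09] F [-1.28  0.09 -0.45] -0.3277942772531549
[[ 0.43  0.03 -0.9 ]
 [ 0.01 -1.   -0.03]
 [-0.9   0.   -0.43]]
```

```bash

python3 -m handwheel '[[1,0.6,0,-1.3,0,0,0],[1,0.6,0,-1.3,0,0,0],[1,0.6,0,-1.3,0,0,0],[1,0.6,0,-1.3,0,0,0],[1,0,0,0,0,0,0]]'|grep -v rot; 
python3 -m handwheel '[[1,0.5,0,-1,0,0,0],[1,0.4,0,-0.8,0,0,0],[1,0,0,0,0,0,0]]'|grep -v rot; python3 st.py;  python3 -c "
from h import *
c=shot('scene','s7');cv2.imwrite('pics/c8.png',cv2.resize(c['color'][90:330,200:440],None,fx=2.5,fy=2.5))
c=shot('top','t7')"
```

```text
clock: 12.6
tool_pos: [486.4, -78.6, 97.3]
contact_force: [0.8, -0.6, 0.3]
gripper_width: 0.1
clock: 12.9
tool_pos: [505.4, -78.2, 94.9]
contact_force: [-0.4, -0.3, -0.1]
gripper_width: 0.1
12.9 [ 11.81   0.97 -41.36  11.71 -23.1   70.32] [505.41 -78.25  94.88] F [-0.37 -0.3  -0.12] 0.12727181757002717
[[ 0.43  0.03 -0.9 ]
 [ 0.01 -1.   -0.03]
 [-0.9   0.01 -0.43]]
```

View pics/c8.png

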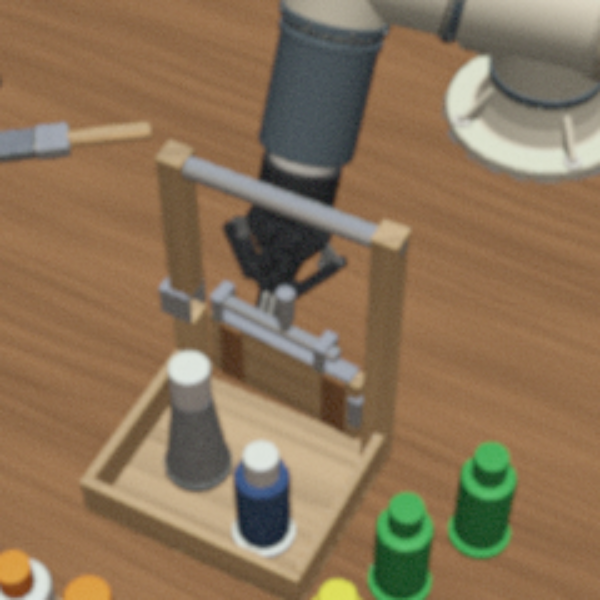

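Gate is swinging in, nearly shut. I'll continue until it meets the stop.

```bash

python3 -m handwheel '[[1,0.3,0,-0.6,0,0,0],[1,0.2,0,-0.4,0,0,0],[1,0,0,0,0,0,0]]'|grep -v rot; 
python3 -m handwheel '[[1,0.2,0,-0.4,0,0,0],[1,0,0,0,0,0,0]]'|grep -v rot
```

```text
clock: 13.3
tool_pos: [516.0, -78.1, 94.0]
contact_force: [-1.1, 0.8, -0.1]
gripper_width: 0.1
clock: 13.5
tool_pos: [518.0, -78.5, 92.6]
contact_force: [-7.6, -0.6, 4.2]
gripper_width: -0.0
```

```bash

python3 -m handwheel '[[1,0.1,0,-0.2,0,0,0],[1,0,0,0,0,0,0],[1,0,0,0,0,0,0]]'|grep -v rot; python3 -c "
from h import *
c=shot('scene','s8');t=shot('top','t8');a=cv2.resize(c['color'][170:290,240:360],None,fx=3.3,fy=3.3);b=cv2.resize(t['color'][185:305,270:390],None,fx=3.3,fy=3.3);cv2.imwrite('pics/c9.png',np.hstack([a,b]))
"
```

```text
clock: 13.8
tool_pos: [518.2, -78.9, 91.6]
contact_force: [-14.7, 1.3, 7.7]
gripper_width: -0.0
```

View pics/c9.png

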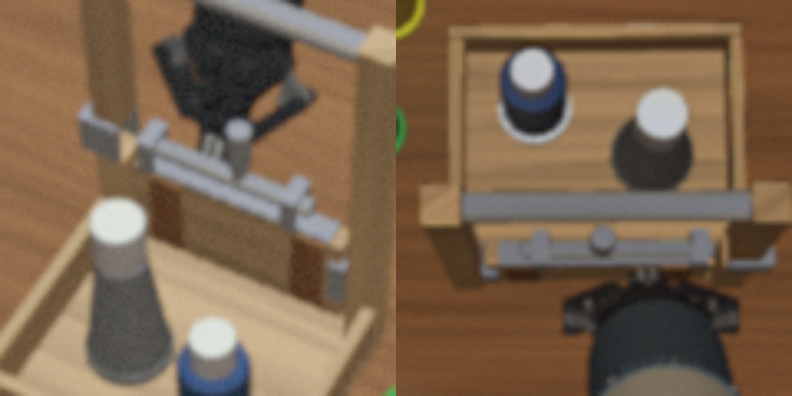

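```bash
python3 - <<'E'
from h import *
np.set_printoptions(precision=1,suppress=True)
s=load('s8');t=load('t8')
print(onz(t,332.4,257.1,185),onz(s,312.1,209.4-1,185))
o=np.array([534.2,-42.5]);Y=np.array([-.036,.999]);X=np.array([.999,.036])
for c,a in((t,(245,270,320,345)),(s,(195,225,300,325))):
    w=cloud(c)[a[0]:a[1],a[2]:a[3]].reshape(-1,3);q=w[(w[:,2]>172)&(w[:,2]<192)];m=np.median(q,0);print(m,len(q),X@(m[:2]-o),Y@(m[:2]-o))
print('tcp',manip.sense()['tool_pos'])
E
```

```text
[531.8 -43.7 185. ] [534.1 -44.6 185. ]
[532.6 -42.7 184.9] 50 -1.6118307683904007 -0.14281125233284117
[527.5 -49.  179.1] 112 -6.904061055763855 -6.2188152146606095
tcp [518.2 -78.9  91.6]
```

Gate shut: the knob is at about (533,-43), where the shut pose predicts it. The knob is still in its drawn-back position. I'll retreat, rise and go to the hinge side of the knob.

```bash

python3 -m handwheel '[[1,-1.4,0,2.8,0,0,0],[1,-1.4,0,2.8,0,0,0],[1,-3.3,0,-1.6,0,0,0],[1,-3.3,0,-1.6,0,0,0],[1,0,-3.8,0,0,8,0],[1,0,-3.8,0,0,0,0],[1,0,0,0,0,0,0],[1,0,0,0,0,0,0]]'|grep -v rot; python3 st.py; python3 -c "
from h import *
s=manip.sense();R=np.array(s['tool_rot']);print('need tool',R.T@(np.array([536,-1,160])-s['tool_pos']))
c=shot('scene','s9');t=shot('top','t9');a=cv2.resize(c['color'][170:290,240:360],None,fx=3.3,fy=3.3);b=cv2.resize(t['color'][185:305,270:390],None,fx=3.3,fy=3.3);cv2.imwrite('pics/c10.png',np.hstack([a,b]))
"
```

```text
clock: 14.7
tool_pos: [460.7, -27.9, 168.7]
contact_force: [-0.8, -0.4, -0.5]
gripper_width: 0.4
14.7 [ 24.8  -13.69 -47.76  24.76 -31.13  48.14] [460.7  -27.94 168.69] F [-0.77 -0.39 -0.54] 0.35311649786313326
[[ 0.5   0.02 -0.87]
 [-0.01 -1.   -0.03]
 [-0.87  0.02 -0.5 ]]
need tool [ 44.62063711 -25.65850685 -61.81940936]
```

View pics/c10.png

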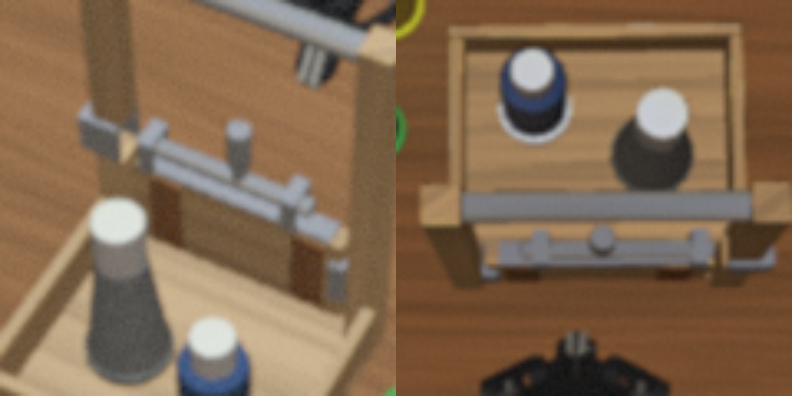

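```bash

python3 -m handwheel '[[1,0,-1.9,0,0,0,0],[1,0,0,0,0,0,0],[1,1.4,0,-2,0,0,0],[1,1.4,0,-2,0,0,0],[1,0,0,0,0,0,0]]'|grep -v rot; python3 -c "
from h import *
s=manip.sense();R=np.array(s['tool_rot']);print('need tool',R.T@(np.array([536,-8,160])-s['tool_pos']))"
```

```text
clock: 15.3
tool_pos: [511.4, -9.9, 163.6]
contact_force: [-0.8, -0.7, 0.8]
gripper_width: -0.2
need tool [ 15.32284237  -1.64526263 -19.61859036]
```

```bash

python3 -m handwheel '[[1,0.8,-0.1,-1,0,0,0],[1,0.7,0,-1,0,0,0],[1,0,0,0,0,0,0]]'|grep -v rot; python3 -c "
from h import *
c=shot('scene','s10');t=shot('top','t10');a=cv2.resize(c['color'][170:290,240:360],None,fx=3.3,fy=3.3);b=cv2.resize(t['color'][185:305,270:390],None,fx=3.3,fy=3.3);cv2.imwrite('pics/c11.png',np.hstack([a,b]))
"
```

```text
clock: 15.6
tool_pos: [534.9, -8.4, 160.5]
contact_force: [0.2, -0.6, 0.0]
gripper_width: -0.1
```

View pics/c11.png

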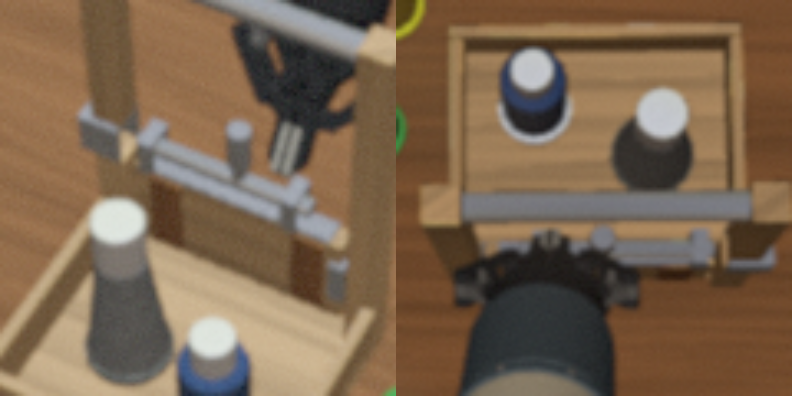

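The fingers are beside the knob on its hinge side, under the lintel. Pushing now.

```bash

python3 -m handwheel '[[1,0,1,0,0,0,0],[1,0,1,0,0,0,0],[1,0,1,0,0,0,0],[1,0,0,0,0,0,0]]'|grep -v rot; python3 -m handwheel '[[1,0,0.8,0,0,0,0],[1,0,0.8,0,0,0,0],[1,0,0,0,0,0,0]]'|grep -v rot; 
```

```text
clock: 16.1
tool_pos: [533.9, -38.4, 161.4]
contact_force: [0.4, 0.0, -0.1]
gripper_width: 0.1
clock: 16.4
tool_pos: [534.4, -53.9, 161.8]
contact_force: [0.0, -0.5, -0.1]
gripper_width: 0.1
```

```bash
python3 -c "
from h import *
c=shot('scene','s11');t=shot('top','t11');a=cv2.resize(c['color'][170:290,240:360],None,fx=3.3,fy=3.3);b=cv2.resize(t['color'][185:305,270:390],None,fx=3.3,fy=3.3);cv2.imwrite('pics/c12.png',np.hstack([a,b]))
"
```

```text
(no output)
```

View pics/c12.png

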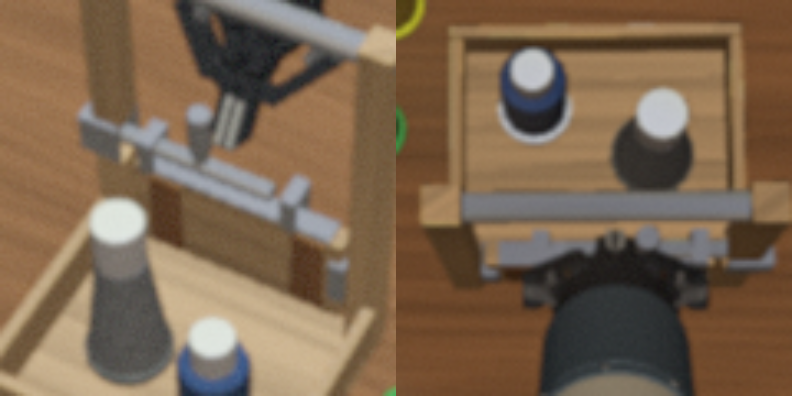

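The bolt is moving: the knob went from crop column 602 to 648, about 25 mm, and the tip has reached the keeper. I'll continue until it meets its stop.

```bash

python3 -m handwheel '[[1,0,0.7,0,0,0,0],[1,0,0.6,0,0,0,0],[1,0,0,0,0,0,0]]'|grep -v rot; python3 -m handwheel '[[1,0,0.4,0,0,0,0],[1,0,0.3,0,0,0,0]]'|grep -v rot
```

```text
clock: 16.8
tool_pos: [534.8, -66.7, 162.0]
contact_force: [0.3, -0.1, 0.2]
gripper_width: 0.2
clock: 17.0
tool_pos: [535.3, -69.7, 161.7]
contact_force: [-15.4, 43.9, 3.7]
gripper_width: -0.4
```

```bash

python3 -m handwheel '[[1,0,-0.6,0,0,0,0],[1,0,-1,0,0,0,0],[1,0,0,0,0,0,0]]'|grep -v rot;  python3 -c "
from h import *
c=shot('scene','s12');t=shot('top','t12');a=cv2.resize(c['color'][170:290,240:360],None,fx=3.3,fy=3.3);b=cv2.resize(t['color'][185:305,270:390],None,fx=3.3,fy=3.3);cv2.imwrite('pics/c13.png',np.hstack([a,b]))
np.set_printoptions(precision=1,suppress=True)
o=np.array([534.2,-42.5]);Y=np.array([-.036,.999]);X=np.array([.999,.036])
w=cloud(t)[245:270,335:365].reshape(-1,3);q=w[(w[:,2]>178)&(w[:,2]<192)];m=np.median(q,0);print(m,len(q),X@(m[:2]-o),Y@(m[:2]-o))
"
```

```text
clock: 17.3
tool_pos: [534.6, -56.9, 161.7]
contact_force: [-0.7, 0.0, -0.1]
gripper_width: 0.0
[534.2 -83.9 184.5] 68 -1.4693496132712418 -41.31016627315935
```

View pics/c13.png

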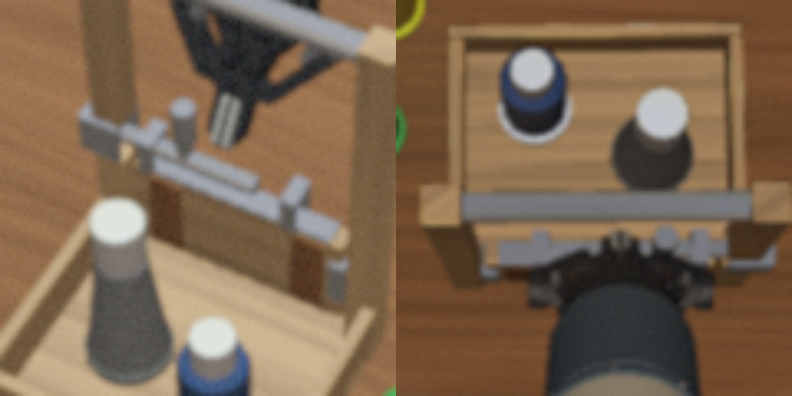

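```bash
python3 - <<'E'
from h import *
np.set_printoptions(precision=1,suppress=True)
t8,t11,t12=load('t8'),load('t11'),load('t12')
for x,y in((602,238),(648,238),(666,238)): print(onz(t12,270+(x-396)/3.3,185+y/3.3,185))
# template match subpixel of knob
from scipy.ndimage import zoom
def up(c): return cv2.resize(cv2.cvtColor(c['color'],cv2.COLOR_BGR2GRAY)[245:275,320:372],None,fx=8,fy=8,interpolation=cv2.INTER_CUBIC)
a,b=up(t8),up(t12)
k0=int((332.4-320)*8);k=a[int(5*8):int(16*8),k0-32:k0+32]
r=cv2.matchTemplate(b,k,cv2.TM_CCOEFF_NORMED);_,mx,_,l=cv2.minMaxLoc(r);print(mx,(l[0]-(k0-32))/8,(l[1]-40)/8)
du=(l[0]-(k0-32))/8
print(onz(t8,332.4,257,185)-onz(t8,332.4+du,257,185))
out=np.vstack([cv2.resize(t8['color'][240:280,310:395],None,fx=8,fy=6),cv2.resize(t12['color'][240:280,310:395],None,fx=8,fy=6)]);cv2.imwrite('pics/c14.png',out)
def p(c): return [proj(c,[[534.2-.036*y+0,-42.5+.999*y,z]])[0] for y,z in((0,185),(-45,185))]
print(p(t8),p(load('s12')))
E
```

```text
[531.7 -43.8 185. ]
[532.5 -75.7 185. ]
[532.8 -88.3 185. ]
0.9427856802940369 18.875 -0.25
[-1.1 43.3  0. ]
[array([331.9, 256. ]), array([351.5, 255.8])] [array([312.9, 208.8]), array([295.5, 201.9])]
```

View pics/c14.png

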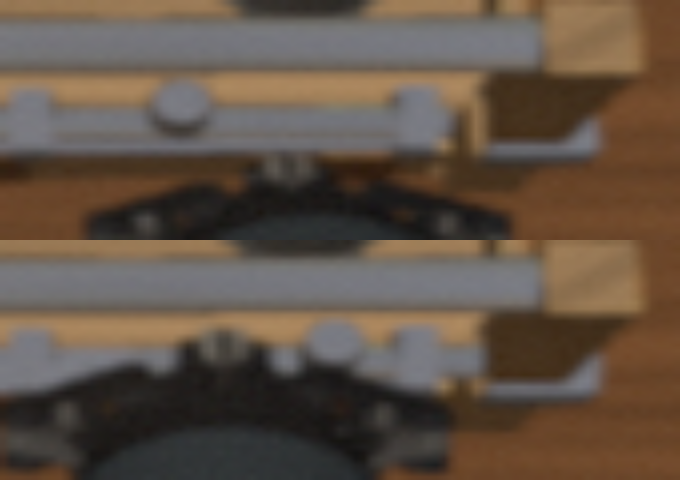

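Knob travel measured in the top view is about 43–45 mm (threshold 41). One gentle re-press to confirm the stop.

```bash

python3 -m handwheel '[[1,0,0.6,0,0,0,0],[1,0,0.4,0,0,0,0],[1,0,0,0,0,0,0]]'|grep -E 'pos|force'; python3 -m handwheel '[[1,0,0.2,0,0,0,0],[1,0,0,0,0,0,0]]'|grep -E 'pos|force'; python3 -m handwheel '[[1,0,0.2,0,0,0,0],[1,0,0,0,0,0,0]]'|grep -E 'pos|force'; python3 -c "
from h import *
c=shot('scene','s13');t=shot('top','t13')
cv2.imwrite('pics/c15.png',np.hstack([cv2.resize(c['color'][170:250,240:340],None,fx=4,fy=5),cv2.resize(t['color'][235:285,320:390],None,fx=5.6,fy=8)]))"
```

```text
tool_pos: [535.0, -67.6, 161.8]
contact_force: [-3.7, 8.5, 0.8]
tool_pos: [535.1, -68.3, 161.8]
contact_force: [-6.5, 16.6, 1.6]
tool_pos: [535.1, -68.9, 161.7]
contact_force: [-11.8, 27.0, 3.6]
```

View pics/c15.png

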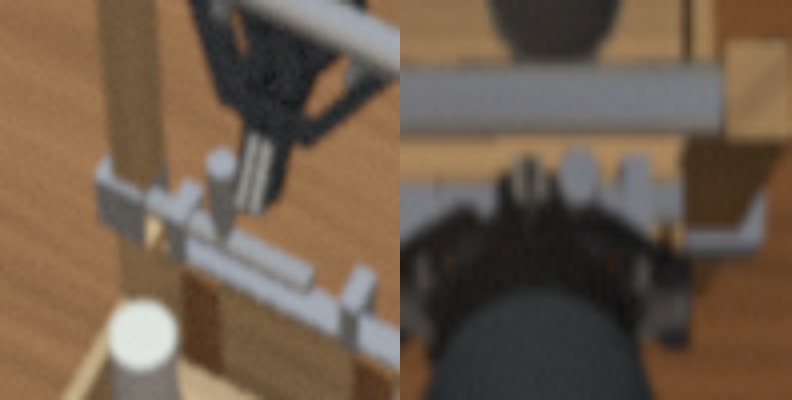

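Fingers are on the knob, the bolt is at its firm stop, and the knuckle is clear of the post. Retreating.

```bash

python3 -m handwheel '[[1,0,-1,0,0,0,0],[1,0,-0.8,0,0,0,0],[1,0,0,0,0,0,0],[1,-1.2,0,2,0,0,0],[1,-2,0,3,0,0,0],[1,-2,0,3,0,0,0],[1,-2,0,3,0,0,0],[1,0,0,0,0,0,0]]'|grep -E 'clock|pos|force'; python3 -c "
from h import *
c=shot('scene','s14');t=shot('top','t14')
cv2.imwrite('pics/c16.png',np.hstack([cv2.resize(c['color'][150:310,220:380],None,fx=2.5,fy=2.5),cv2.resize(t['color'][185:285,280:380],None,fx=4,fy=4)]))
cv2.imwrite('pics/c17.png',cv2.resize(t['color'][240:280,310:395],None,fx=8,fy=8))
"
```

```text
clock: 19.0
tool_pos: [400.3, -56.9, 169.8]
contact_force: [0.9, 1.0, 0.3]
```

View pics/c16.png

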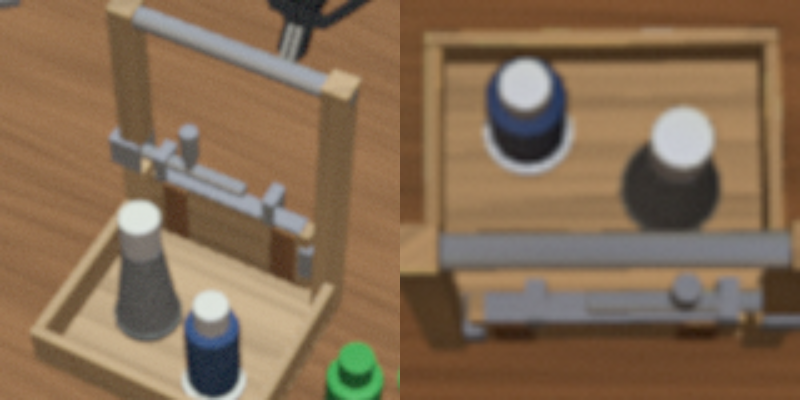

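View pics/s14.png

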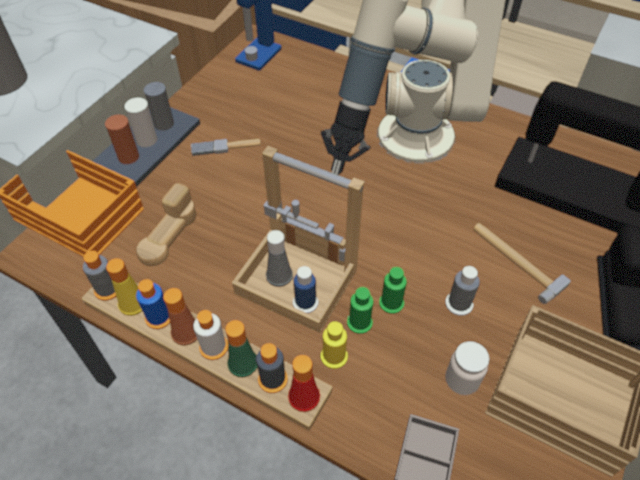

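View pics/c17.png

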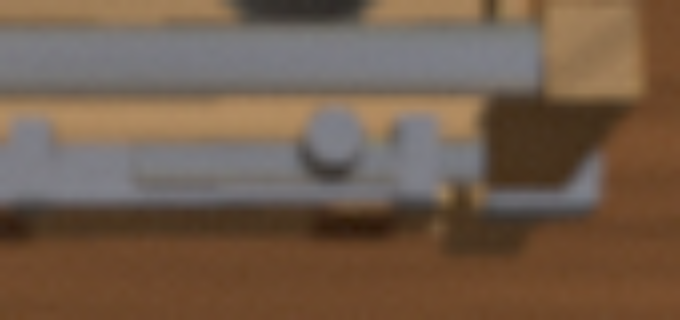

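The gate is straight in the gateway. The knob is at top-view column 351.6 (predicted 351.5 for full home), the bolt is in the keeper, everything is standing and the arm is clear.

```bash
python3 -c "
from h import *
print(manip.job_done())"
```

```text
the job is handed in; nothing more can be done
None
```

I handed the job in at about 19 s. The cone stands on the pen floor beside the pen spool, the gate is shut, and the bolt is pushed home into the keeper. The job reports no verdict, so this rests on my own checks.

- **Cone:** I gripped it by its cap, lifted it over the right side wall and let it go at about pen x 95, y −45 mm. It was standing upright in the last pictures.
- **Gate:** I pushed it against its stop with closed fingers. After the bolt was pushed it still looked straight in the gateway.
- **Bolt:** I pushed the knob from the hinge side, under the lintel, to a firm stop, and a gentle second push met the same stop. Knob travel came out at about 43 to 45 mm by pixel readings, against the 41 mm needed.
- **Other objects:** Both spools, the shoe last and the glue jar were standing in the last pictures, and the robot was touching nothing.

Two readings were less clean:
- One depth-cloud estimate put the bolt travel at only 41 mm. The fingers partly hid the knob in that view, so I trusted the pixel readings instead.
- The wrist force peaked briefly at about 47 N when the fingers met the bolt's stop. That is below the 120 N wrist limit. It is above the 40 N limit for the arm and gripper body, but in the pictures only the fingers were touching.

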